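# Check a wheel dresser at the scanner station

## Task

Check the wheel dresser at the scanner station: first, with the dresser still seated in its socket, turn it until the tag lug on its collar faces the scanner block squarely and leave it so for a moment so the tag can be read. Then draw it up out of the socket, tip it over and finish still holding it in the gripper, raised and motionless, with its pointed end aimed squarely at the middle of the scanner's sloping upper window from about 5 cm away, touching nothing but the gripper. Leave the cork block, tape roll and slip stone where they lie.

Things in the scene. Friction and masses are not known exactly. Their poses are not given: they have to be found in the camera images.
- station: Fixed check station on a dark base plate 220 x 90 x 10 mm. Origin: centre of the plate's underside, on the bench; x: along the plate from socket to scanner, z up. Grey scanner block, 70 mm wide (y), at x = 30 to 100 mm, up to z = 111 mm; its upright front (x = 30 mm, tag window) looks at the socket; above z = 66 mm the front slopes back, 40 degrees from level, with the round upper window.
- socket_mouth (a point): Centre of the mouth of the upright bore, 20 mm diameter, in the flat top (55 mm above the bench) of the station's square grey plastic socket block, 60 x 60 mm, at station x = -60 mm.
- upper_window: Round dark upper window, 42 mm across, in the scanner's sloping face. Origin: its centre (station x = 57, z = 88.5 mm). z: straight out of the window, 40 degrees from vertical, leaning up and towards the socket; x: up the slope; y: level, the station's y.
- wheel_dresser: Loose wheel dresser, 98 mm long, 0.15 to 0.31 kg, upright in the socket, point down. Origin: on its axis at the underside of the collar, which rests on the socket block's top; z: along its axis from point to head; x: from the axis out through the tag lug. Collar: diameter 34 mm, z = 0 to 10. Head, to be gripped: round, knurled, diameter 30 mm, z = 10 to 58. Turns freely in the bore.
- dresser_tip (a point): The end of the dresser's point, 40 mm below the collar's underside (dresser z = -40 mm). The shank between is 16 mm in diameter, with 2 mm clearance all round in the bore.
- dresser_tag (a point): Middle of the outer face of the tag lug: a block on the collar, 16 mm wide, 11 mm high (dresser z = 1.5 to 12.5), reaching 27 mm out from the axis. A dark line on the head's top runs to the same side. At the start the lug is turned 30 to 80 degrees counterclockwise, seen from above, from facing the scanner.
- cork: Bystander: cork block 52 x 86 x 30 mm lying beyond the socket end of the station. Origin: centre of its underside.
- tape: Bystander: roll of tape, diameter 81 mm, 19 mm high, lying behind the scanner. Origin: centre of its underside.
- slip: Bystander: flat grey-green slip stone 46 x 111 x 13 mm, lying on the bench to the right of the station. Origin: centre of its underside.
Things that resemble listed ones, but are neither listed nor needed, are in the scene too. Leave any red look-alike of the wheel_dresser alone.

How it is judged:
By the outcome, as a careful person would: the job done as asked, in the order asked, and still so for the second after the job is handed in, while the arm keeps its last pose, push and grip.
It also fails if it takes over 48 s, if anything falls off the work surface, if the arm or the gripper's body presses on something with over 40 N, if the wrist force passes 120 N, or if a joint passes its speed limit or range.

## Robot

A 7-joint arm with a two-finger parallel gripper is mounted at the origin on a cart in front of the work surface, level with it; the furniture and walls round the work are solid. World frame = base frame: x ahead of the robot, y to its left, z up, the work surface at z = 0. Lengths are in m, angles in rad, forces in N, time in s.
With the tool pointing down it reaches from about 0.4 to 0.85 m from the base axis. Payload 10.4 kg.
Tool frame: the origin (TCP) lies midway between the tips of the shut fingers; the grasp point (between the pads) lies arm.grip_depth behind it (arm.grip_depth is the distance from the TCP to the grasp point, in m); z points along the fingers, y is the line along which they close (so a half turn about z gives the same grasp; the last joint's range is limited). The gripper opens to 87 mm and grips with 3 to 60 N. Pads are 19 mm wide; open, the fingers measure 117 mm over their backs; the gripper's body (75 mm by 190 mm) begins 51 mm behind the grasp point.
Start: joints at [-1.318, 0.332, -0.065, 1.46, 0.022, 1.35, -0.088], TCP at [0.17, 0.601, 0.223] pointing down, gripper open.
Joint ranges: [-2.6, 2.6], [-0.5, 2.12], [-1.47, 1.34], [0.16, 2.42], [-1.27, 4.41], [0.06, 2.06], [-2.6, 2.6]. Speed limits (rad/s): [2.22, 2.22, 2.79, 2.79, 3.14, 3.14, 3.14].

## Interface

Orientations are given as a unit quaternion [w, x, y, z].
In Python, from station import arm gives the robot as it stands.
- The arm moves only by the shell command python3 -m jog 'ROWS' [FORCE]. ROWS is JSON, a list of rows, each an object with "linear": the shift along the tool's x, y, z in m, a list of three; "delta_rot": the turn, a rotation vector about the tool's x, y, z in rad, a list of three; "grip": the closure in counts, from 0 (fully open) to 255 (shut). In form: [{"linear": [x, y, z], "delta_rot": [ax, ay, az], "grip": grip}, ...]. A call has 1 to 12 rows; each row is the pose to reach, as a shift and turn from the pose commanded when the call began, along the tool's axes at that moment; what a row does not reach only later rows make up. A row lasts 1/10 s, in which the tool goes at most 50 mm and 8.59 degrees, less where a joint would pass 70% of its speed; a pose out of reach is approached as far as the arm can. A call with a gripper value outside its range is refused whole. The fingers move at their own pace and stop on an object; FORCE is the grip in N (left out, the last holds). Time passes only in rows, so rows that repeat a pose let the fingers close. It gives the time, the measured TCP pose, the force, the opening and the grip force at its end, in the units of the state.
- arm.read_state(): the state, without advancing time (a new reading comes with each control period).
- arm.camera(name): name is "scene" or "top"; returns the picture (480x640x3 uint8, blue, green, red); there is no depth.
- arm.calibration(name): a dict with "intrinsics" (3x3 intrinsics, pixels), "position" and "rotation" of the camera in the world. Camera axes: x right, y down, z forward; pixel columns grow to the right and rows downward; lengths in m; the calibration is good to about 2 mm. A picture is of the moment at which its call begins. calibration takes no time and is no camera call.
- arm.finish_job(): hands the job in; it is judged then, once.
The state is a dict: "clock": time; "q": joint angles; "joint_vel": joint speeds; "joint_torque": joint torques, N m; "tcp_pos": TCP position; "tool_rot": TCP orientation; "ft_force": force on the tool from outside, world axes, zero at the start; "ft_torque": the same for the moment, N m; "opening": finger opening in m; "gripper_force": force on a finger pad.
Only numpy, scipy, OpenCV 4.12 (cv2) and the standard library are available. Lean on these libraries where they do the work, as an engineer would, in place of code of your own. Each camera call takes 0.05 s, during which the arm holds its last target. There are 200 camera calls.

## Working session

There is one attempt and no reset: what is moved stays moved. The work goes in short steps, Python scripts to look and compute and a shell command to move; the robot and the scene stay as the last step left them, time stands still between calls to the robot, and variables do not carry over. Pictures are saved under pics/ and viewed, at most 10 in all, crops included, and the job is handed in when it is done.

```bash
ls; mkdir -p pics; python3 - <<'E'
from station import arm
import cv2,json
for n in("scene","top"):
    cv2.imwrite(f"pics/{n}0.png",arm.camera(n)); c=arm.calibration(n); print(n,c)
s=arm.read_state(); print(s); print(arm.grip_depth)
E
```

```text
pics
scene {'intrinsics': array([[441.92974306,   0.        , 321.81186218],
       [  0.        , 441.92974306, 240.89235863],
       [  0.        ,   0.        ,   1.        ]]), 'position': array([-0.22401117, -0.7833424 ,  0.6299097 ]), 'rotation': array([-0.46236758,  0.80081505, -0.32295256,  0.20152698])}
top {'intrinsics': array([[475.75397331,   0.        , 318.91735094],
       [  0.        , 475.75397331, 234.82215965],
       [  0.        ,   0.        ,   1.        ]]), 'position': array([ 0.36596159, -0.14010116,  1.16193282]), 'rotation': array([-0.03282823,  0.70950671, -0.70338904,  0.02768385])}
{'clock': 0.1, 'q': array([-1.31759582,  0.3327957 , -0.06473098,  1.46087741,  0.02161997,
        1.34987375, -0.08849587]), 'joint_vel': array([ 0.00119949, -0.00063243, -0.00093603, -0.00254179,  0.00077779,
       -0.00031791,  0.0014147 ]), 'joint_torque': array([ 1.42626934e-03, -6.24540782e+01,  2.45743344e-02, -3.90710735e+01,
       -6.14769501e-02,  3.66283162e-02,  1.08702363e-04]), 'tcp_pos': array([0.17009563, 0.60104792, 0.22183209]), 'tool_rot': array([-5.35396463e-05,  1.37435129e-01,  9.90510570e-01, -6.26603734e-04]), 'ft_force': array([ 0.02862957, -0.01650955,  0.1065375 ]), 'ft_torque': array([0.01103877, 0.0165462 , 0.01131444]), 'gripper_force': 0.0, 'opening': 0.08686937897079795}
0.0187
```

View pics/scene0.png

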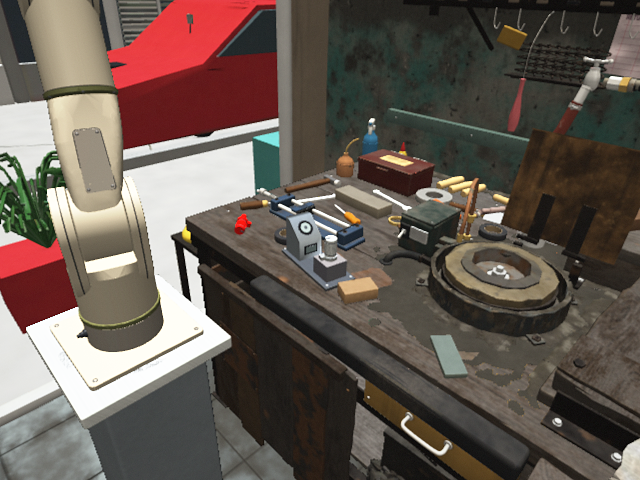

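View pics/top0.png

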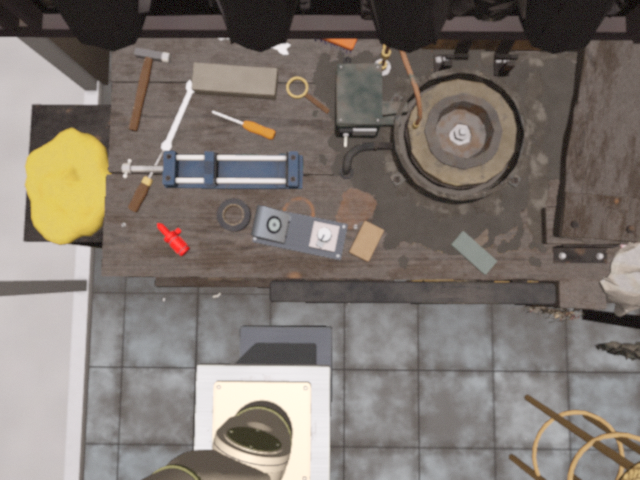

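The scene view has the station at about (318,255), with the dresser in its socket near (330,250). In the top view the scanner window is at (274,225) and the dresser head at (323,235). The dresser candidates are the grey one at top (323,235), which sits upright in the socket as described, and the red look-alike lying at top (172,240), which I leave alone. I'll confirm with an enlarged crop.

```bash
cat > h.py <<'E'
import numpy as np
from station import arm
from scipy.spatial.transform import Rotation as R
def rot(q): return R.from_quat(q,scalar_first=True)
def ray(n,uv):
    c=arm.calibration(n); d=np.linalg.inv(c["intrinsics"])@np.r_[uv,1.]
    return c["position"],rot(c["rotation"]).as_matrix()@d
def onz(n,uv,z):
    p,d=ray(n,uv); return p+d*(z-p[2])/d[2]
def proj(n,P):
    c=arm.calibration(n); v=c["intrinsics"]@(rot(c["rotation"]).as_matrix().T@(np.asarray(P)-c["position"])); return v[:2]/v[2]
E
python3 - <<'E'
import cv2,numpy as np
a=cv2.imread("pics/top0.png")[195:270,245:355]; b=cv2.imread("pics/scene0.png")[200:295,275:370]
a=cv2.resize(a,None,fx=5,fy=5,interpolation=cv2.INTER_CUBIC);b=cv2.resize(b,(375,375),interpolation=cv2.INTER_CUBIC)
cv2.imwrite("pics/a1.png",a)
cv2.imwrite("pics/b1.png",cv2.resize(b,(570,570)))
E
```

```text
(no output)
```

View pics/a1.png

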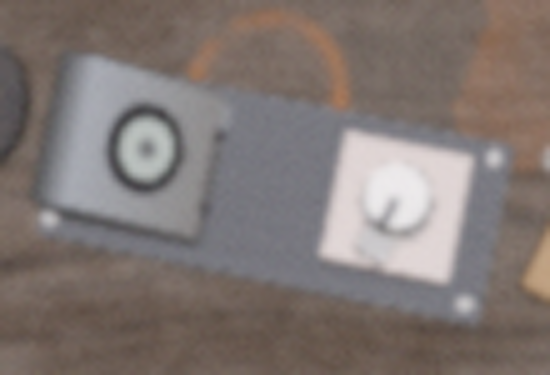

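View pics/b1.png

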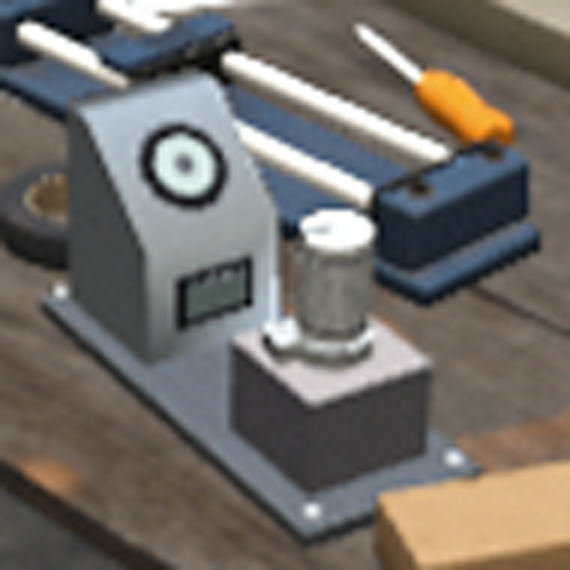

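The crop shows the grey dresser upright in the pinkish socket top (crop corners (345,128), (475,155), (452,284), (318,258)). Its lug points down and slightly left, at crop (375,250). The window centre is at crop (147,148). This is the right one.

```bash
python3 - <<'E'
import cv2
from h import *
o=lambda u,v:np.array([245+(u+.5)/5-.5,195+(v+.5)/5-.5])
C=np.array([onz("top",o(*p),.055)[:2] for p in((345,128),(475,155),(452,284),(318,258))])
print("socket",C.mean(0),[np.linalg.norm(C[i]-C[i-1]) for i in range(4)])
W=onz("top",o(147,148),.0885); print("win",W)
# mask-based socket rectangle
im=cv2.imread("pics/top0.png")[195:270,245:355]; im=cv2.resize(im,None,fx=5,fy=5,interpolation=cv2.INTER_CUBIC)
m=(im.min(2)>165).astype(np.uint8); m[:,:300]=0; m[:,480:]=0
m=cv2.morphologyEx(m,cv2.MORPH_OPEN,np.ones((9,9)))
k=max(cv2.findContours(m,0,2)[0],key=cv2.contourArea); bx=cv2.boxPoints(cv2.minAreaRect(k)); print(bx.tolist())
C2=np.array([onz("top",o(*p),.055)[:2] for p in bx]); S=C2.mean(0); print("mask",S,[np.linalg.norm(C2[i]-C2[i-1]) for i in range(4)])
d=W[:2]-C.mean(0); print("dist (117)",np.linalg.norm(d),"yaw",np.degrees(np.arctan2(d[1],d[0])))
for c in(C,C2): print([np.degrees(np.arctan2(*(c[i]-c[i-1])[::-1])) for i in range(4)])
# bolts
B=[onz("top",o(*p),.011)[:2] for p in((495,158),(465,304),(48,218))]; print("bolts",B)
e=B[2]-B[1]; print("bolt yaw",np.degrees(np.arctan2(e[1],e[0])),np.linalg.norm(e)); 
# dresser
H=onz("top",o(397,198),.113); L=onz("top",o(374,256),.0655); print("head",H,"lug~",L)
l=L[:2]-C.mean(0); print("lug ang",np.degrees(np.arctan2(l[1],l[0])),np.linalg.norm(l))
a=onz("top",o(386,222),.113)-H; print("line ang",np.degrees(np.arctan2(a[1],a[0])))
# scene check
f=lambda u,v:np.array([275+(u+.5)/6-.5,200+(v+.5)/6-.5])
q=[(233,345),(432,372),(318,402)]
for p in q: print("scene corner",onz("scene",f(*p),.055))
print("scene win",onz("scene",f(184,166),.0885),"head",onz("scene",f(338,230),.113))
E
```

```text
socket [ 0.45868332 -0.1437279 ] [np.float64(0.06225067825347581), np.float64(0.06214259434310228), np.float64(0.06135190191805858), np.float64(0.06359117153941353)]
win [ 0.48139505 -0.02967227  0.0885    ]
[[318.1131591796875, 256.8569030761719], [344.8602294921875, 128.4709014892578], [475.242919921875, 155.63397216796875], [448.495849609375, 284.01995849609375]]
mask [ 0.45868114 -0.14334487] [np.float64(0.06204888665598754), np.float64(0.061486985206715215), np.float64(0.062332207052206386), np.float64(0.06140313920172527)]
dist (117) 0.11629491579438127 yaw 78.73808625705261
[np.float64(-11.098647662131572), np.float64(-101.33301802554256), np.float64(170.25155675967216), np.float64(79.49747979014944)]
[np.float64(78.7088342179185), np.float64(-11.133616096344914), np.float64(-101.36812099728115), np.float64(168.6022826232295)]
bolts [array([ 0.48622999, -0.19109249]), array([ 0.41512054, -0.17690772]), array([0.45514203, 0.02584201])]
bolt yaw 78.83373429388284 0.20666197360436514
head [ 0.45741724 -0.14329459  0.113     ] lug~ [ 0.43459005 -0.13303687  0.0655    ]
lug ang 156.07146943980499 0.02635874955923847
line ang 155.92335625530308
scene corner [ 0.43022157 -0.11306959  0.055     ]
scene corner [ 0.47561916 -0.18320917  0.055     ]
scene corner [ 0.42516046 -0.16753043  0.055     ]
scene win [ 0.48007287 -0.02926671  0.0885    ] head [ 0.45647536 -0.14544596  0.113     ]
```

```bash
cat >> h.py <<'E'
S=np.array([.4582,-.1442,.055]); YAW=np.radians(78.75)
u=np.array([np.cos(YAW),np.sin(YAW),0]); ey=np.array([u[1],-u[0],0]); Z=np.array([0,0,1.])
W=S+.117*u+[0,0,.0335]; n=np.cos(np.radians(40))*Z-np.sin(np.radians(40))*u
def Rt(y,z): return R.from_matrix(np.c_[np.cross(y,z),y,z])
def Rv(deg): a=np.radians(deg); return Rt(np.array([np.cos(a),np.sin(a),0]),-Z)
RF=Rt(ey,-n)
def step(p,Rg,P=None,Q=None):
    s=arm.read_state(); P=s["tcp_pos"] if P is None else P; Q=rot(s["tool_rot"]) if Q is None else Q
    print("lin",Q.inv().apply(np.asarray(p)-P).round(4).tolist(),"rot",(Q.inv()*Rg).as_rotvec().round(4).tolist(),"|",np.linalg.norm(np.asarray(p)-P).round(3))
E
python3 - <<'E'
from h import *
step([.50,.25,.27],Rv(25))
P=np.array([.50,.25,.27])
F=W+n*.1073; print("F",F,"hover",F+.06*Z)
step(F+.06*Z,Rv(-11.25),P,Rv(25))
step(F+.06*Z,RF,F+.06*Z,Rv(-11.25))
E
```

```text
lin [-0.413, -0.248, -0.0478] rot [-0.0011, 0.0006, 0.8587] | 0.484
F [ 0.46756997 -0.09709397  0.17069657] hover [ 0.46756997 -0.09709397  0.23069657]
lin [-0.3009, -0.1761, 0.0393] rot [0.0, -0.0, 0.6327] | 0.351
lin [0.0, 0.0, 0.0] rot [-0.0, 0.6981, 0.0] | 0.0
```

```bash
python3 -m jog '[{"linear":[-0.413,-0.248,-0.048],"delta_rot":[0,0,0.859],"grip":0},{"linear":[-0.413,-0.248,-0.048],"delta_rot":[0,0,0.859],"grip":0},{"linear":[-0.413,-0.248,-0.048],"delta_rot":[0,0,0.859],"grip":0},{"linear":[-0.413,-0.248,-0.048],"delta_rot":[0,0,0.859],"grip":0},{"linear":[-0.413,-0.248,-0.048],"delta_rot":[0,0,0.859],"grip":0},{"linear":[-0.413,-0.248,-0.048],"delta_rot":[0,0,0.859],"grip":0},{"linear":[-0.413,-0.248,-0.048],"delta_rot":[0,0,0.859],"grip":0},{"linear":[-0.413,-0.248,-0.048],"delta_rot":[0,0,0.859],"grip":0},{"linear":[-0.413,-0.248,-0.048],"delta_rot":[0,0,0.859],"grip":0},{"linear":[-0.413,-0.248,-0.048],"delta_rot":[0,0,0.859],"grip":0},{"linear":[-0.413,-0.248,-0.048],"delta_rot":[0,0,0.859],"grip":0},{"linear":[-0.413,-0.248,-0.048],"delta_rot":[0,0,0.859],"grip":0}]'; python3 - <<'E'
from h import *
print(arm.read_state()["q"])
step(W+n*.1073+.06*Z,Rv(-11.25))
E
```

```text
clock: 1.3
tcp_pos: [0.5001, 0.2499, 0.2702]
tool_rot: [-0.0, 0.538, 0.843, -0.0]
ft_force: [-0.6, 0.7, 0.6]
opening: 0.0872
gripper_force: 0.0
[-0.84636295  0.16164487  0.34298803  1.58296703 -0.0550704   1.40712179
 -0.06398034]
lin [-0.301, -0.1755, 0.0396] rot [-0.0007, 0.0001, 0.6309] | 0.351
```

Reached. Next is the hover beside the scanner, then a rehearsal of the tilt.

```bash
python3 -m jog '[{"linear":[-0.301,-0.1755,0.0396],"delta_rot":[0,0,0.631],"grip":0},{"linear":[-0.301,-0.1755,0.0396],"delta_rot":[0,0,0.631],"grip":0},{"linear":[-0.301,-0.1755,0.0396],"delta_rot":[0,0,0.631],"grip":0},{"linear":[-0.301,-0.1755,0.0396],"delta_rot":[0,0,0.631],"grip":0},{"linear":[-0.301,-0.1755,0.0396],"delta_rot":[0,0,0.631],"grip":0},{"linear":[-0.301,-0.1755,0.0396],"delta_rot":[0,0,0.631],"grip":0},{"linear":[-0.301,-0.1755,0.0396],"delta_rot":[0,0,0.631],"grip":0},{"linear":[-0.301,-0.1755,0.0396],"delta_rot":[0,0,0.631],"grip":0},{"linear":[-0.301,-0.1755,0.0396],"delta_rot":[0,0,0.631],"grip":0},{"linear":[-0.301,-0.1755,0.0396],"delta_rot":[0,0,0.631],"grip":0}]'
python3 -m jog '[{"linear":[0,0,0],"delta_rot":[0,0.698,0],"grip":0},{"linear":[0,0,0],"delta_rot":[0,0.698,0],"grip":0},{"linear":[0,0,0],"delta_rot":[0,0.698,0],"grip":0},{"linear":[0,0,0],"delta_rot":[0,0.698,0],"grip":0},{"linear":[0,0,0],"delta_rot":[0,0.698,0],"grip":0},{"linear":[0,0,0],"delta_rot":[0,0.698,0],"grip":0},{"linear":[0,0,0],"delta_rot":[0,0.698,0],"grip":0}]'
python3 - <<'E'
from h import *
print(arm.read_state()["q"])
step(W+n*.1073,RF)
E
```

```text
clock: 2.3
tcp_pos: [0.4683, -0.0945, 0.2308]
tool_rot: [-0.0, 0.772, 0.636, 0.0]
ft_force: [0.6, 0.3, -0.1]
opening: 0.0869
gripper_force: 0.0
clock: 3.0
tcp_pos: [0.4682, -0.0957, 0.2302]
tool_rot: [-0.217, 0.726, 0.597, 0.262]
ft_force: [1.6, -1.0, -0.4]
opening: 0.087
gripper_force: 0.0
[-0.23313538  0.23911081  0.90239867  1.8442351  -0.78312613  1.5661995
  0.67115744]
lin [-0.0393, -0.0003, 0.0447] rot [-0.0036, 0.0028, 0.0008] | 0.06
```

```bash
python3 - <<'E'
from h import *
step(S+[0,0,.125],Rv(65.75))
E
```

```text
lin [-0.0702, -0.0004, 0.0068] rot [0.4632, -0.5878, -1.2839] | 0.071
```

```bash
python3 -m jog '[{"linear":[-0.0702,-0.0004,0.0068],"delta_rot":[0.463,-0.588,-1.284],"grip":0},{"linear":[-0.0702,-0.0004,0.0068],"delta_rot":[0.463,-0.588,-1.284],"grip":0},{"linear":[-0.0702,-0.0004,0.0068],"delta_rot":[0.463,-0.588,-1.284],"grip":0},{"linear":[-0.0702,-0.0004,0.0068],"delta_rot":[0.463,-0.588,-1.284],"grip":0},{"linear":[-0.0702,-0.0004,0.0068],"delta_rot":[0.463,-0.588,-1.284],"grip":0},{"linear":[-0.0702,-0.0004,0.0068],"delta_rot":[0.463,-0.588,-1.284],"grip":0},{"linear":[-0.0702,-0.0004,0.0068],"delta_rot":[0.463,-0.588,-1.284],"grip":0},{"linear":[-0.0702,-0.0004,0.0068],"delta_rot":[0.463,-0.588,-1.284],"grip":0},{"linear":[-0.0702,-0.0004,0.0068],"delta_rot":[0.463,-0.588,-1.284],"grip":0},{"linear":[-0.0702,-0.0004,0.0068],"delta_rot":[0.463,-0.588,-1.284],"grip":0},{"linear":[-0.0702,-0.0004,0.0068],"delta_rot":[0.463,-0.588,-1.284],"grip":0},{"linear":[-0.0702,-0.0004,0.0068],"delta_rot":[0.463,-0.588,-1.284],"grip":0}]'
python3 - <<'E'
from h import *
import cv2
print(arm.read_state()["q"])
step(S+[0,0,.018],Rv(65.75))
a=cv2.resize(arm.camera("scene")[180:295,260:385],(750,690)); cv2.imwrite("pics/b2.png",a[:600])
E
```

```text
clock: 4.2
tcp_pos: [0.4591, -0.1433, 0.1817]
tool_rot: [0.002, 0.211, 0.978, 0.003]
ft_force: [-0.3, 0.5, 0.3]
opening: 0.0868
gripper_force: 0.0
[-0.50853889  0.01554483  0.73779921  1.92109305 -0.01683564  1.20452889
  1.38139915]
lin [0.0009, -0.0019, 0.1087] rot [0.006, 0.0034, -0.0013] | 0.109
```

View pics/b2.png

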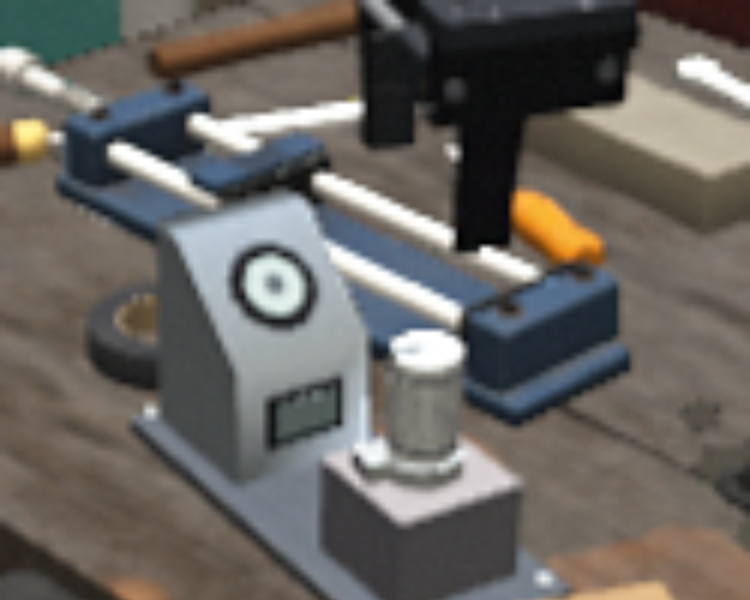

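The fingers straddle the dresser at crop (390,100) and (485,190), and the dresser is untouched at (425,400). I descend and close.

```bash
python3 -m jog '[{"linear":[0.001,-0.002,0.04],"delta_rot":[0.006,0.003,-0.001],"grip":0},{"linear":[0.001,-0.002,0.07],"delta_rot":[0.006,0.003,-0.001],"grip":0},{"linear":[0.001,-0.002,0.095],"delta_rot":[0.006,0.003,-0.001],"grip":0},{"linear":[0.001,-0.002,0.1085],"delta_rot":[0.006,0.003,-0.001],"grip":0},{"linear":[0.001,-0.002,0.1085],"delta_rot":[0.006,0.003,-0.001],"grip":0},{"linear":[0.001,-0.002,0.1085],"delta_rot":[0.006,0.003,-0.001],"grip":0}]'
python3 -c "
from h import *
step(S+[0,0,.018],Rv(65.75))"
```

```text
clock: 4.85
tcp_pos: [0.4573, -0.1468, 0.0729]
tool_rot: [-0.001, 0.211, 0.977, -0.001]
ft_force: [-0.0, -0.9, -0.1]
opening: 0.0868
gripper_force: 0.0
lin [0.0002, 0.0027, -0.0002] rot [-0.0029, -0.0006, -0.0021] | 0.003
```

```bash
python3 -m jog '[{"linear":[0,0.0027,0],"delta_rot":[-0.003,-0.001,-0.002],"grip":0},{"linear":[0,0.0027,0],"delta_rot":[-0.003,-0.001,-0.002],"grip":0},{"linear":[0,0.0027,0],"delta_rot":[-0.003,-0.001,-0.002],"grip":140},{"linear":[0,0.0027,0],"delta_rot":[-0.003,-0.001,-0.002],"grip":255},{"linear":[0,0.0027,0],"delta_rot":[-0.003,-0.001,-0.002],"grip":255},{"linear":[0,0.0027,0],"delta_rot":[-0.003,-0.001,-0.002],"grip":255},{"linear":[0,0.0027,0],"delta_rot":[-0.003,-0.001,-0.002],"grip":255},{"linear":[0,0.0027,0],"delta_rot":[-0.003,-0.001,-0.002],"grip":255},{"linear":[0,0.0027,0],"delta_rot":[-0.003,-0.001,-0.002],"grip":255},{"linear":[0,0.0027,0],"delta_rot":[-0.003,-0.001,-0.002],"grip":255}]' 25
python3 -c "
from h import *
step(S+[0,0,.018],Rv(-11.25)); print(arm.read_state()['ft_force'])"
```

```text
clock: 5.85
tcp_pos: [0.4578, -0.1437, 0.072]
tool_rot: [-0.0, 0.209, 0.978, 0.0]
ft_force: [0.5, 0.1, 0.1]
opening: 0.0307
gripper_force: 0.0
lin [-0.0006, -0.0003, -0.001] rot [0.0, -0.0004, 1.3453] | 0.001
[0.49372817 0.09003013 0.14512022]
```

```bash
python3 -m jog '[{"linear":[0,0,0],"delta_rot":[0,0,0],"grip":255},{"linear":[0,0,0],"delta_rot":[0,0,0],"grip":255},{"linear":[0,0,0],"delta_rot":[0,0,0],"grip":255},{"linear":[0,0,0],"delta_rot":[0,0,0],"grip":255}]' 25
python3 -c "
from h import *
step(S+[0,0,.017],Rv(-11.25)); print(arm.read_state()['ft_force'])"
```

```text
clock: 6.25
tcp_pos: [0.4578, -0.1437, 0.0721]
tool_rot: [-0.0, 0.209, 0.978, 0.0]
ft_force: [0.9, 1.1, -0.9]
opening: 0.0296
gripper_force: 25.0
lin [-0.0005, -0.0003, 0.0001] rot [0.0001, -0.0004, 1.3453] | 0.001
[ 0.94414602  1.08475733 -0.9421414 ]
```

```bash
python3 -m jog '[{"linear":[0,0,0],"delta_rot":[0,0,0.12],"grip":255},{"linear":[0,0,0],"delta_rot":[0,0,0.26],"grip":255},{"linear":[0,0,0],"delta_rot":[0,0,0.40],"grip":255},{"linear":[0,0,0],"delta_rot":[0,0,0.54],"grip":255},{"linear":[0,0,0],"delta_rot":[0,0,0.68],"grip":255},{"linear":[0,0,0],"delta_rot":[0,0,0.82],"grip":255},{"linear":[0,0,0],"delta_rot":[0,0,0.96],"grip":255},{"linear":[0,0,0],"delta_rot":[0,0,1.10],"grip":255},{"linear":[0,0,0],"delta_rot":[0,0,1.24],"grip":255},{"linear":[0,0,0],"delta_rot":[0,0,1.345],"grip":255},{"linear":[0,0,0],"delta_rot":[0,0,1.345],"grip":255},{"linear":[0,0,0],"delta_rot":[0,0,1.345],"grip":255}]' 25
python3 - <<'E'
from h import *
import cv2
print(arm.read_state()["q"]); step(S+[0,0,.017],Rv(-11.25))
b=arm.camera("scene"); a=arm.camera("top"); cv2.imwrite("pics/s3.png",b); cv2.imwrite("pics/t3.png",a)
a=cv2.resize(a[205:265,275:355],(800,600),interpolation=cv2.INTER_CUBIC); b=cv2.resize(b[215:290,300:375],(500,500),interpolation=cv2.INTER_CUBIC)
cv2.imwrite("pics/c3.png",np.hstack([cv2.resize(a,(400,300)),cv2.resize(b,(300,300))]))
cv2.imwrite("pics/d3.png",b)
E
```

```text
clock: 7.45
tcp_pos: [0.4578, -0.1437, 0.0721]
tool_rot: [-0.0, 0.772, 0.636, 0.0]
ft_force: [0.3, -0.3, -0.3]
opening: 0.0294
gripper_force: 25.0
[-0.64370396  0.22891662  0.94783221  2.04459394 -0.22488694  0.97391697
  0.22677374]
lin [-0.0004, 0.0004, 0.0001] rot [-0.0001, -0.0002, 0.0037] | 0.001
```

View pics/d3.png

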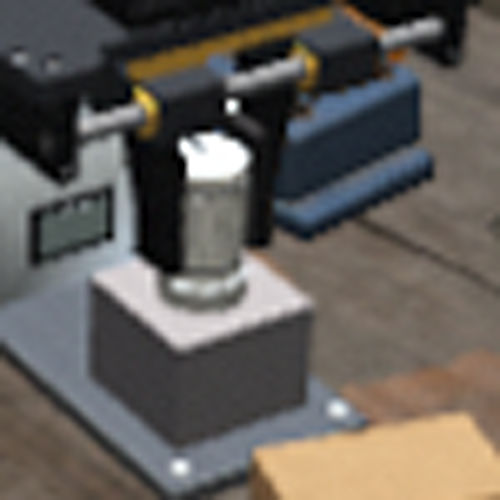

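The scene crop shows the dresser still seated, collar on the block at (205,290), with the top line heading left from (218,155) towards the scanner; the lug is hidden behind the collar. I'll measure the line direction before and after the turn.

```bash
python3 - <<'E'
import cv2
from h import *
def line(n,f,C):
    g=cv2.imread(f).astype(float).mean(2); c=proj(n,C).round().astype(int)
    k=9; pts=[];w=[]
    G=cv2.resize(g[c[1]-k:c[1]+k+1,c[0]-k:c[0]+k+1],None,fx=8,fy=8,interpolation=cv2.INTER_CUBIC)
    for j in range(G.shape[0]):
        for i in range(G.shape[1]):
            p=onz(n,np.array([c[0]-k+(i+.5)/8-.5,c[1]-k+(j+.5)/8-.5]),C[2])[:2]-C[:2]
            pts.append(p);w.append(G[j,i])
    pts=np.array(pts);w=np.array(w); r=np.hypot(*pts.T)
    for rr in(9,11,12.5):
        m=r<rr/1e3; d=np.clip(np.median(w[m])-15-w[m],0,None); q=(pts[m]*d[:,None]).sum(0)/max(d.sum(),1e-9)
        print(n,f,rr,d.sum().round(),(q*1e3).round(1),"ang",np.degrees(np.arctan2(q[1],q[0])).round(1))
    b=w>205; b&=r<.02; print(" bright ctr offset mm",(pts[b].mean(0)*1e3).round(1))
for dc in([-.0008,.0009],[-.0017,-.0012]):
  C=S+[0,0,.058]+np.r_[dc,0]
  line("top","pics/top0.png",C); line("scene","pics/scene0.png",C)
  line("scene","pics/s3.png",C)
print([proj("scene",S+[0,0,.058]+.013*u*k) for k in(0,1)], [proj("scene",S+[0,0,.0105]+.027*u)])
E
```

```text
Traceback (most recent call last):
  File "h.py", line 9, in onz
    p,d=ray(n,uv); return p+d*(z-p[2])/d[2]
        ~~~^^^^^^
  File "h.py", line 6, in ray
    c=arm.calibration(n); d=np.linalg.inv(c["intrinsics"])@np.r_[uv,1.]
ValueError: time passes only in moves, steps and waits
```

View pics/c3.png

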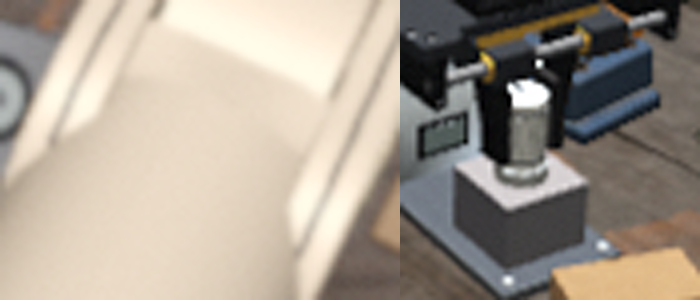

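The arm hides the dresser from the top camera. That script failed because it called calibration too many times, so I'll cache it.

```bash
sed -i 's/arm.calibration(n)/cal(n)/; s/^def rot/import functools\ncal=functools.lru_cache(arm.calibration)\ndef rot/' h.py; python3 - <<'E'
import cv2
from h import *
def line(n,f,C):
    g=cv2.imread(f).astype(float).mean(2); c=proj(n,C).round().astype(int)
    k=9
    G=cv2.resize(g[c[1]-k:c[1]+k+1,c[0]-k:c[0]+k+1],None,fx=8,fy=8,interpolation=cv2.INTER_CUBIC)
    pts=np.array([onz(n,np.array([c[0]-k+(i+.5)/8-.5,c[1]-k+(j+.5)/8-.5]),C[2])[:2]-C[:2] for j in range(G.shape[0]) for i in range(G.shape[1])]); w=G.ravel(); r=np.hypot(*pts.T)
    b=(w>205)&(r<.02); o=[]
    for rr in(9,11,12.5):
        m=r<rr/1e3; d=np.clip(np.median(w[m])-15-w[m],0,None); q=(pts[m]*d[:,None]).sum(0)/max(d.sum(),1e-9)
        o.append(((q*1e3).round(1).tolist(),np.degrees(np.arctan2(q[1],q[0])).round(1)))
    print(n,f,o,"bright",(pts[b].mean(0)*1e3).round(1))
for dc in([-.0008,.0009],[-.0017,-.0012]):
  C=S+[0,0,.058]+np.r_[dc,0]
  line("top","pics/top0.png",C); line("scene","pics/scene0.png",C); line("scene","pics/s3.png",C)
print([proj("scene",S+[0,0,.058]+.013*u*k) for k in(0,1)], [proj("scene",S+[0,0,.0105]+.027*u)])
E
```

```text
top pics/top0.png [([-4.5, 2.8], np.float64(148.0)), ([-5.6, 3.4], np.float64(148.8)), ([-6.7, 3.8], np.float64(150.2))] bright [ 4.4 -0.2]
scene pics/scene0.png [([-5.6, 2.4], np.float64(156.5)), ([-6.0, 2.7], np.float64(156.1)), ([-6.2, 3.0], np.float64(153.9))] bright [-0.9 -1.6]
scene pics/s3.png [([-0.9, 5.3], np.float64(99.4)), ([-4.7, 5.6], np.float64(130.0)), ([-5.9, 6.1], np.float64(133.6))] bright [-0.7 -4.5]
top pics/top0.png [([-3.4, 4.7], np.float64(125.6)), ([-4.6, 4.9], np.float64(133.1)), ([-6.3, 2.6], np.float64(157.5))] bright [ 4.1 -0.9]
scene pics/scene0.png [([-4.6, 4.4], np.float64(136.5)), ([-5.1, 4.7], np.float64(137.1)), ([-5.3, 4.9], np.float64(137.3))] bright [-0.   0.5]
scene pics/s3.png [([-0.9, 5.9], np.float64(99.1)), ([-5.1, 5.9], np.float64(130.7)), ([-6.7, 6.2], np.float64(137.1))] bright [ 0.2 -2.4]
[array([331.04510416, 237.49803673]), array([328.02366581, 235.28031007])] [array([324.30865575, 249.55731946])]
```

```bash
python3 - <<'E'
import cv2
from h import *
out=[]
for n,f,z in(("top","pics/top0.png",.0675),("scene","pics/scene0.png",.0675),("top","pics/top0.png",.113),("scene","pics/scene0.png",.113),("scene","pics/s3.png",.113)):
    h=.04 if z<.1 else .02; N=400 if z<.1 else 200
    # panel: right=+world x, up=+world y, centre S
    src=np.float32([proj(n,[S[0]+a,S[1]+b,z]) for a,b in((-h,h),(h,h),(h,-h),(-h,-h))])
    M=cv2.getPerspectiveTransform(np.float32([[0,0],[N,0],[N,N],[0,N]]),src)
    p=cv2.warpPerspective(cv2.imread(f),M,(N,N),flags=cv2.INTER_CUBIC|cv2.WARP_INVERSE_MAP); out.append(p)
cv2.imwrite("pics/r4.png",np.vstack([np.hstack(out[:2]),np.hstack(out[2:]+[np.zeros_like(out[2])])]))
E
```

```text
(no output)
```

View pics/r4.png

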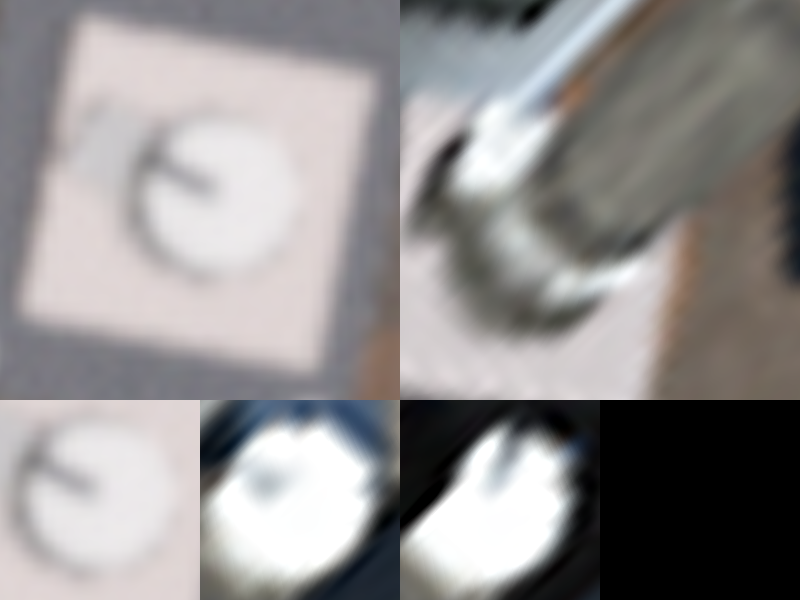

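```bash
python3 - <<'E'
import cv2
from h import *
def rect(n,f,z,h,N):
    src=np.float32([proj(n,[S[0]+a,S[1]+b,z]) for a,b in((-h,h),(h,h),(h,-h),(-h,-h))])
    M=cv2.getPerspectiveTransform(np.float32([[0,0],[N,0],[N,N],[0,N]]),src)
    return cv2.warpPerspective(cv2.imread(f),M,(N,N),flags=cv2.INTER_CUBIC|cv2.WARP_INVERSE_MAP).astype(float)
def pca(m,w,lab,c,s):
    y,x=np.nonzero(m); w=w[m]; p=np.c_[(x-c)*s,-(y-c)*s]; mu=np.average(p,0,w); C=np.cov(p.T,aweights=w); e,v=np.linalg.eigh(C); d=v[:,1]
    print(lab,"n",len(x),"mu mm",mu.round(1),"pca ang",np.degrees(np.arctan2(d[1],d[0])).round(1)%180,"sd",np.sqrt(e).round(2))
# dark line, head top plane
N=400;h=.02;s=.1
yy,xx=np.mgrid[:N,:N]
for n,f in(("top","pics/top0.png"),("scene","pics/scene0.png"),("scene","pics/s3.png")):
    p=rect(n,f,.113,h,N).mean(2)
    for cx,cy,rr in((0,0,11),(-1,1,11),(-1,0,9)):
        r=np.hypot((xx-200)*s-cx,-(yy-200)*s-cy); t=np.median(p[r<rr])
        d=np.clip(t-12-p,0,None); m=(r<rr)&(d>10); pca(m,d,f"{f} {cx,cy,rr} med {t:.0f}",200,s)
# lug by saturation, z=.0675
p=rect("top","pics/top0.png",.0675,.04,400); sat=p[...,2]-p[...,1]; print("sat socket",sat[300,200],"lug",sat[150,100],"head",sat[200,210])
r=np.hypot((xx-200)*.2,(yy-200)*.2)
for th in(4,6,8):
    m=((sat<th)&(p.mean(2)>175)).astype(np.uint8); m=cv2.morphologyEx(m,cv2.MORPH_OPEN,np.ones((7,7)))>0
    m&=(xx<140)&(r>16)&(r<32); pca(m,np.ones_like(r),f"lug th{th}",200,.2)
E
```

```text
pics/top0.png (0, 0, 11) med 233 n 5017 mu mm [-5.7  3.9] pca ang 155.4 sd [1.34 2.46]
pics/top0.png (-1, 1, 11) med 232 n 5874 mu mm [-6.5  4.3] pca ang 153.9 sd [1.37 2.87]
pics/top0.png (-1, 0, 9) med 232 n 4284 mu mm [-5.2  3.6] pca ang 158.2 sd [1.31 2.13]
pics/scene0.png (0, 0, 11) med 255 n 4824 mu mm [-6.6  3.4] pca ang 14.699999999999989 sd [1.6  1.87]
pics/scene0.png (-1, 1, 11) med 254 n 5379 mu mm [-6.9  3.6] pca ang 164.6 sd [1.67 2.01]
pics/scene0.png (-1, 0, 9) med 254 n 3967 mu mm [-6.3  3.3] pca ang 34.30000000000001 sd [1.4  1.79]
pics/s3.png (0, 0, 11) med 255 n 6945 mu mm [-3.2  6.3] pca ang 20.0 sd [1.85 5.33]
pics/s3.png (-1, 1, 11) med 255 n 9205 mu mm [-5.7  6.5] pca ang 21.400000000000006 sd [2.16 5.43]
pics/s3.png (-1, 0, 9) med 255 n 4286 mu mm [-1.7  5.7] pca ang 17.900000000000006 sd [1.51 3.92]
sat socket 9.0 lug 2.0 head 1.0
lug th4 n 2482 mu mm [-17.6  10.4] pca ang 62.5 sd [2.58 3.3 ]
lug th6 n 3830 mu mm [-18.4  10.6] pca ang 77.1 sd [3.06 4.15]
lug th8 n 5209 mu mm [-19.1  10.2] pca ang 81.5 sd [3.46 5.11]
```

Lug estimates from the start picture are 154–158° for the line and 154–156° for the lug centroid. Pairing the line before and after the turn gives about 156.7° → 79.6°, against a scanner direction of 78.75°, so it faces squarely. I hold for the tag read, then lift.

```bash
python3 -m jog '[{"linear":[0,0,0],"delta_rot":[0,0,0],"grip":255},{"linear":[0,0,0],"delta_rot":[0,0,0],"grip":255},{"linear":[0,0,0],"delta_rot":[0,0,0],"grip":255},{"linear":[0,0,0],"delta_rot":[0,0,0],"grip":255},{"linear":[0,0,0],"delta_rot":[0,0,0],"grip":255},{"linear":[0,0,0],"delta_rot":[0,0,0],"grip":255},{"linear":[0,0,0],"delta_rot":[0,0,0],"grip":255},{"linear":[0,0,0],"delta_rot":[0,0,0],"grip":255},{"linear":[0,0,0],"delta_rot":[0,0,0],"grip":255},{"linear":[0,0,0],"delta_rot":[0,0,0],"grip":255},{"linear":[0,0,0],"delta_rot":[0,0,0],"grip":255},{"linear":[0,0,0],"delta_rot":[0,0,0],"grip":255}]' 30
python3 -m jog '[{"linear":[0,0,0],"delta_rot":[0,0,0],"grip":255},{"linear":[0,0,0],"delta_rot":[0,0,0],"grip":255},{"linear":[0,0,0],"delta_rot":[0,0,0],"grip":255},{"linear":[0,0,-0.01],"delta_rot":[0,0,0],"grip":255},{"linear":[0,0,-0.03],"delta_rot":[0,0,0],"grip":255},{"linear":[0,0,-0.05],"delta_rot":[0,0,0],"grip":255},{"linear":[0,0,-0.08],"delta_rot":[0,0,0],"grip":255},{"linear":[0,0,-0.11],"delta_rot":[0,0,0],"grip":255},{"linear":[0,0,-0.13],"delta_rot":[0,0,0],"grip":255},{"linear":[0,0,-0.14],"delta_rot":[0,0,0],"grip":255},{"linear":[0,0,-0.14],"delta_rot":[0,0,0],"grip":255},{"linear":[0,0,-0.14],"delta_rot":[0,0,0],"grip":255}]' 30
python3 - <<'E'
from h import *
F=W+n*.1073; print(F,W)
step(F+.04*Z-.03*u,RF)
step(F,RF,F+.04*Z-.03*u,RF)
E
```

```text
clock: 8.75
tcp_pos: [0.4578, -0.1437, 0.0721]
tool_rot: [-0.0, 0.773, 0.635, 0.0]
ft_force: [0.3, -0.4, 0.0]
opening: 0.0295
gripper_force: 30.0
clock: 9.95
tcp_pos: [0.4574, -0.1436, 0.2113]
tool_rot: [-0.001, 0.773, 0.635, -0.0]
ft_force: [-0.8, -0.9, -2.8]
opening: 0.0294
gripper_force: 30.0
[ 0.46756997 -0.09709397  0.17069657] [ 0.48102557 -0.02944812  0.0885    ]
lin [0.0176, 0.0009, 0.0006] rot [-0.0013, 0.6979, -0.0] | 0.018
lin [-0.0027, -0.0, 0.0499] rot [0.0, 0.0, 0.0] | 0.05
```

```bash
python3 -m jog '[{"linear":[0.002,0,0],"delta_rot":[0,0.07,0],"grip":255},{"linear":[0.005,0,0],"delta_rot":[0,0.19,0],"grip":255},{"linear":[0.009,0.001,0],"delta_rot":[0,0.32,0],"grip":255},{"linear":[0.012,0.001,0],"delta_rot":[0,0.45,0],"grip":255},{"linear":[0.015,0.001,0.001],"delta_rot":[0,0.57,0],"grip":255},{"linear":[0.0176,0.001,0.001],"delta_rot":[-0.001,0.66,0],"grip":255},{"linear":[0.0176,0.001,0.001],"delta_rot":[-0.001,0.698,0],"grip":255},{"linear":[0.0176,0.001,0.001],"delta_rot":[-0.001,0.698,0],"grip":255},{"linear":[0.0176,0.001,0.001],"delta_rot":[-0.001,0.698,0],"grip":255}]' 30
python3 - <<'E'
from h import *
F=W+n*.1071
step(F,RF)
E
```

```text
clock: 10.85
tcp_pos: [0.4619, -0.127, 0.21]
tool_rot: [-0.217, 0.727, 0.596, 0.264]
ft_force: [0.2, -0.7, -1.2]
opening: 0.0293
gripper_force: 30.0
lin [-0.0019, -0.0003, 0.0499] rot [-0.0002, 0.0018, -0.0015] | 0.05
```

```bash
python3 -m jog '[{"linear":[0,0,0.01],"delta_rot":[0,0,0],"grip":255},{"linear":[-0.001,0,0.022],"delta_rot":[0,0.001,0],"grip":255},{"linear":[-0.002,0,0.034],"delta_rot":[0,0.002,0],"grip":255},{"linear":[-0.002,0,0.044],"delta_rot":[0,0.002,-0.001],"grip":255},{"linear":[-0.002,0,0.05],"delta_rot":[0,0.002,-0.001],"grip":255},{"linear":[-0.002,0,0.05],"delta_rot":[0,0.002,-0.001],"grip":255},{"linear":[-0.002,0,0.05],"delta_rot":[0,0.002,-0.001],"grip":255},{"linear":[-0.002,0,0.05],"delta_rot":[0,0.002,-0.001],"grip":255}]' 30
python3 - <<'E'
from h import *
import cv2
step(W+n*.1071,RF)
b=arm.camera("scene"); cv2.imwrite("pics/s5.png",b)
a=cv2.resize(b[190:290,270:370],(600,600),interpolation=cv2.INTER_CUBIC); cv2.imwrite("pics/e5.png",a)
f=lambda P:((proj("scene",P)-[270,190])*6).round()
print("exp tip",f(W+.05*n),"collar",f(W+.09*n),"headtop",f(W+.148*n),"win",f(W))
E
```

```text
clock: 11.65
tcp_pos: [0.4684, -0.0972, 0.1718]
tool_rot: [-0.217, 0.726, 0.596, 0.266]
ft_force: [0.2, 0.2, -2.6]
opening: 0.0293
gripper_force: 30.0
lin [-0.0008, -0.0008, 0.001] rot [0.0014, -0.0019, 0.0015] | 0.001
exp tip [254. 173.] collar [288. 130.] headtop [342.  64.] win [213. 223.]
```

View pics/e5.png

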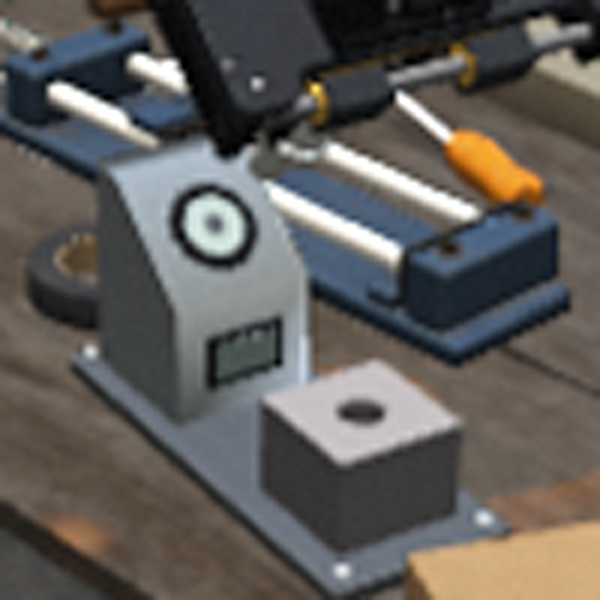

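The picture shows the empty bore at (361,411) and the window at (214,226), against a predicted (213,223). The shank and point come out from behind the finger near (258,168), predicted (254,173), clear of the scanner. I make a 1 mm trim, settle and check.

```bash
python3 -m jog '[{"linear":[-0.001,-0.0005,0.001],"delta_rot":[0.001,-0.002,0.001],"grip":255},{"linear":[-0.001,-0.0005,0.001],"delta_rot":[0.001,-0.002,0.001],"grip":255},{"linear":[-0.001,-0.0005,0.001],"delta_rot":[0.001,-0.002,0.001],"grip":255},{"linear":[-0.001,-0.0005,0.001],"delta_rot":[0.001,-0.002,0.001],"grip":255},{"linear":[-0.001,-0.0005,0.001],"delta_rot":[0.001,-0.002,0.001],"grip":255},{"linear":[-0.001,-0.0005,0.001],"delta_rot":[0.001,-0.002,0.001],"grip":255},{"linear":[-0.001,-0.0005,0.001],"delta_rot":[0.001,-0.002,0.001],"grip":255},{"linear":[-0.001,-0.0005,0.001],"delta_rot":[0.001,-0.002,0.001],"grip":255},{"linear":[-0.001,-0.0005,0.001],"delta_rot":[0.001,-0.002,0.001],"grip":255},{"linear":[-0.001,-0.0005,0.001],"delta_rot":[0.001,-0.002,0.001],"grip":255}]' 30
python3 - <<'E'
from h import *
import cv2
step(W+n*.1071,RF); print(abs(arm.read_state()["joint_vel"]).max(), onz("scene",np.array([270+361.5/6-.5,190+411/6-.5]),.055), S)
b=arm.camera("scene"); 
a=cv2.resize(b[200:230,300:335],(700,600),interpolation=cv2.INTER_CUBIC); cv2.imwrite("pics/e6.png",cv2.convertScaleAbs(a,alpha=1.3))
f=lambda P:((proj("scene",P)-[299.5,199.5])*20).round()
y=np.cross(n,-ey)
for k in(.05,.065,.09):print(k,f(W+k*n))
E
```

```text
clock: 12.7
tcp_pos: [0.4677, -0.0967, 0.1701]
tool_rot: [-0.217, 0.726, 0.596, 0.264]
ft_force: [0.0, -0.4, -2.5]
opening: 0.029
gripper_force: 30.0
lin [0.0001, -0.0001, -0.0005] rot [-0.0004, -0.0001, 0.0004] | 0.001
0.0017424455572425828 [ 0.45709995 -0.14357064  0.055     ] [ 0.4582 -0.1442  0.055 ]
0.05 [256. 387.]
0.065 [298. 335.]
0.09 [371. 245.]
```

View pics/e6.png

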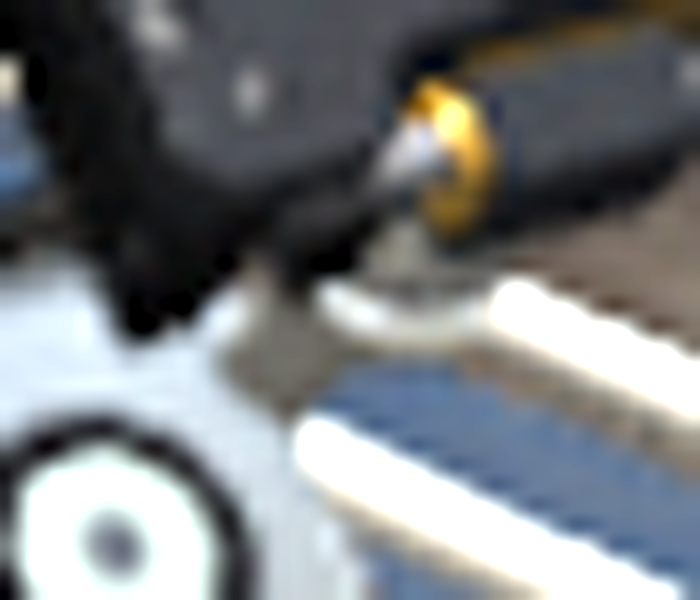

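The enlarged view shows the point ending at about (257,388), predicted (256,387). It is about 5 cm out on the window axis, clear of everything and at rest.

```bash
python3 -c "
from station import arm
print(arm.finish_job())"
```

```text
the job is handed in; nothing more can be done
None
```

The job is handed in at about 12.8 s: the tag lug was turned to face the scanner (to within about 3° by my measurements) and held about 1.5 s, and the dresser is now held still with its point about 5 cm out, square to the upper window's centre; no verdict was shown.

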